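# Close and bolt the almond mill's feed cover

## Task

Close the almond mill: hook the tongue of the yellow cover into the slot under the mill's black lip with the cover tilted, and swing the other edge down until the cover lies fully home in the well, lowering it all the way rather than letting it fall. Then slide the red-knobbed bolt fully shut over the cover and let go, leaving the other things on the bench where they are.

Things in the scene. Friction and masses are not known exactly. Their poses are not given: they have to be found in the camera images.
- mill: White tabletop almond mill fixed on the bench, 250 x 190 mm, top rim at z 102 mm. Origin on the bench under the centre of its feed well; x points from the lip to the bolt (roughly away from the robot), y left, z up. All figures called 'mill' are mm in this frame. The cover is home with its underside at mill z 80, its origin at mill x -6 to 3, y -4 to 4, its axes along the mill's.
- mill_well (a point): Centre of the feed well (mill 0, 0, 80), level with the aluminium ledge that carries the cover. The well is open from mill x -70 to 72, y -59 to 59, with vertical walls up to z 102. Shorter than the cover, so the cover cannot be dropped in flat.
- mill_slot (a point): Middle of the slot's mouth, at ledge height (mill -70, 0, 80). On the well's -x side a black lip (mill x -90 to -70, z 96 to 102, as wide as the well) overhangs a slot 16 mm high (z 80 to 96), 20 mm deep, closed behind at x -90. The tongue goes in with the cover's other edge raised about 10 to 35 degrees; then that edge swings down past the far wall.
- cover: Loose yellow cover, about 0.3 kg, lying flat, grip up. Origin on its underside, below the grip bar's middle; x from tongue to strike, z up. Plate 6 mm thick, x -64 to 69, y -55 to 55 mm. Black grip bar above the origin, parallel to the tongue's edge: 16 mm thick (x), 80 mm long (y), 27 to 51 mm above the underside, on two end posts.
- cover_tongue (a point): Middle of the tongue's tip, on the cover's underside (cover x -84 mm). The tongue is 80 mm wide, 6 mm thick, level with the plate, and sticks out 20 mm beyond it.
- cover_edge (a point): Middle of the edge opposite the tongue, on the cover's underside (cover x 69 mm). A black strike block stands on the plate here: cover x 49 to 69, 30 mm wide, top 20 mm above the underside.
- bolt_knob (a point): Middle of the upright red bolt knob, 16 mm diameter, mill z 111 to 143 (this point at 127). The steel bolt plate under it (24 mm wide, z 103 to 111) reaches 45 mm further towards the well than this point and slides along the mill's x axis on the far wall (mill x 72 to 135).
- bolt (a joint): Slide of the bolt in m: 0 to 0.006 drawn back at the start (knob at mill x 123 when 0), grows as it slides towards the lip (mill -x), 0.030 at its end stop, fully shut over the strike. About 2 N moves it; it stays where left. The strike passes 3 mm beneath it when the cover is home and blocks it otherwise.
- bowl: Bystander: steel bowl, 150 mm across, 65 mm high; origin centre of base.
- jar: Bystander: jar with red cap, 64 mm diameter, 90 mm high; origin centre of base.
- nozzle_a: Bystander: steel piping nozzle standing on its 34 mm base, 50 mm high; origin centre of base.
- nozzle_b: Bystander: second such nozzle.
- spatula: Bystander: spatula, 240 mm long, lying along its x axis between mill and cover.
- timer: Bystander: white kitchen timer, 30 x 70 x 65 mm high; origin centre of base.
- beaker: Bystander: clear plastic cup, 80 mm across, 100 mm high; origin centre of base.
Not all that is in view belongs to the job. Several things have the shape of the cover; the one meant has the colours described above.

How it is judged:
By the outcome, as a careful person would: the job done as asked, in the order asked, and still so for the second after the job is handed in, with the robot touching nothing.
It also fails if it takes over 58 s, if anything falls off the work surface, if the arm or the gripper's body presses on something with over 40 N, if the wrist force passes 120 N, or if a joint passes its speed limit or range.

## Robot

A 6-joint arm with a two-finger parallel gripper is mounted at the origin on the work surface. World frame = base frame: x ahead of the robot, y to its left, z up, the work surface at z = 0. Lengths are in m, angles in rad, forces in N, time in s.
With the tool pointing down it reaches from about 0.35 to 0.975 m from the base axis. Payload 4.9 kg.
Tool frame: the origin (TCP) lies midway between the tips of the shut fingers; the grasp point (between the pads) lies 19 mm behind it; z points along the fingers, y is the line along which they close (so a half turn about z gives the same grasp; the last joint's range is limited). The gripper opens to 85 mm and grips with 20 to 120 N. Pads are 22 mm wide; open, the fingers measure 114 mm over their backs; the gripper's body (76 mm by 85 mm) begins 54 mm behind the grasp point. The pads swing forward as they close: fully open they stand 13 mm farther back than shut.
Start: joints at [1.102, 0.053, 1.613, -0, 1.476, -0.119], TCP at [0.214, 0.587, 0.231] pointing down, gripper open.
Joint ranges: [-3.01, 3.01], [-1.01, 2.22], [0.06, 2.58], [-1.02, 4.17], [0.09, 2.62], [-3.14, 3.14]. Speed limits (rad/s): [2.57, 2.57, 3.14, 3.14, 3.14, 3.14].

## Interface

Orientations are given as a rotation vector (axis times angle).
In Python, from station import ctrl gives the robot as it stands.
- The arm moves only by the shell command python3 -m handwheel 'ROWS' [FORCE]. ROWS is JSON, a list of rows, each an object with "gripper": the gripper command: -1 is fully open, 1 is shut, values between are in proportion; "offset": the shift along the tool's x, y, z in mm, a list of three; "rotation": the turn, a rotation vector about the tool's x, y, z in rad, a list of three. A call has exactly 8 rows; each row is the pose to reach, as a shift and turn from the pose commanded when the call began, along the tool's axes at that moment; what a row does not reach only later rows make up. A row lasts 1/8 s, in which the tool goes at most 62.5 mm and 10.7 degrees, less where a joint would pass 70% of its speed; a pose out of reach is approached as far as the arm can. A call with a gripper value outside its range is refused whole. The fingers move at their own pace and stop on an object; FORCE is the grip in N (left out, the last holds). Time passes only in rows, so rows that repeat a pose let the fingers close, or fill a call up. It gives the time, the measured TCP pose, the force, the opening and the grip force at its end, in the units of the state.
- ctrl.get_obs(): the state, without advancing time (a new reading comes with each control period).
- ctrl.get_image(name): name is "scene" or "top" or "wrist"; returns a dict with "image" (400x640x3 uint8, red, green, blue), "fovy" (degrees; the focal length in pixels is half the picture's height over the tangent of half this angle, whatever the lens; pixels are square), "cx", "cy" (the principal point, pixels), "xyz" and "attitude" of the camera in the world. Camera axes: x right, y up, looking along -z (the intrinsics and any distortion apply to the point x, -y, -z); pixel columns grow to the right and rows downward; lengths in m; the calibration is good to about 2 mm. The wrist camera is an equidistant fisheye: a pixel r from the principal point sees the ray r / f radians off the axis. A picture is of the moment at which its call begins. There is no depth.
- ctrl.finish_job(): hands the job in; it is judged then, once.
The state is a dict: "t": time; "q": joint angles; "dq": joint speeds; "effort": joint torques, N m; "tool_pos": TCP position; "tool_rot": TCP orientation; "contact_force": force on the tool from outside, world axes, zero at the start; "wrist_torque": the same for the moment, N m; "opening": finger opening in m; "grip_force": force on a finger pad.
Only numpy, scipy, OpenCV 4.12 (cv2) and the standard library are available. Lean on these libraries where they do the work, as an engineer would, in place of code of your own. Each camera call takes 0.05 s, during which the arm holds its last target. There are 200 camera calls.

## Working session

There is one attempt and no reset: what is moved stays moved. The work goes in short steps, Python scripts to look and compute and a shell command to move; the robot and the scene stay as the last step left them, time stands still between calls to the robot, and variables do not carry over. Pictures are saved under pics/ and viewed, at most 10 in all, crops included, and the job is handed in when it is done.

```bash
ls; mkdir -p pics
python3 - <<'E'
from station import ctrl
import cv2,json,numpy as np
o=ctrl.get_obs();print({k:np.round(v,3).tolist() for k,v in o.items()})
for n in("scene","top"):
    d=ctrl.get_image(n);cv2.imwrite(f"pics/{n}0.png",d["image"][:,:,::-1]);print(n,{k:np.round(v,4).tolist() for k,v in d.items() if k!="image"})
E
```

```text
pics
{'t': 0.0, 'q': [1.102, 0.053, 1.614, 0.0, 1.476, -0.119], 'dq': [-0.001, 0.001, -0.0, -0.001, -0.001, -0.0], 'effort': [0.002, -39.369, -37.018, -0.0, 0.007, 0.0], 'tool_pos': [0.214, 0.587, 0.23], 'tool_rot': [-0.547, -3.093, 0.003], 'contact_force': [-0.166, 0.347, 0.328], 'wrist_torque': [0.028, 0.05, -0.032], 'grip_force': 0.0, 'opening': 0.085}
scene {'fovy': 50.1162, 'cx': 319.8499, 'cy': 201.4897, 'xyz': [1.3079, 0.3796, 0.8937], 'attitude': [0.527, 0.8279, 1.8294]}
top {'fovy': 52.1813, 'cx': 325.7032, 'cy': 196.5767, 'xyz': [0.2968, 0.0064, 1.24], 'attitude': [0.1431, -0.1417, -1.552]}
```

View pics/top0.png

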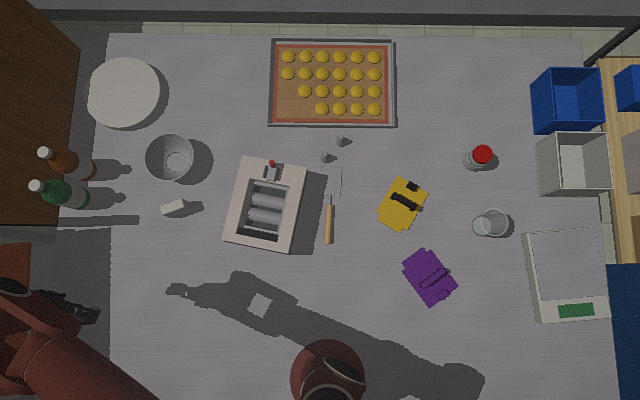

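View pics/scene0.png

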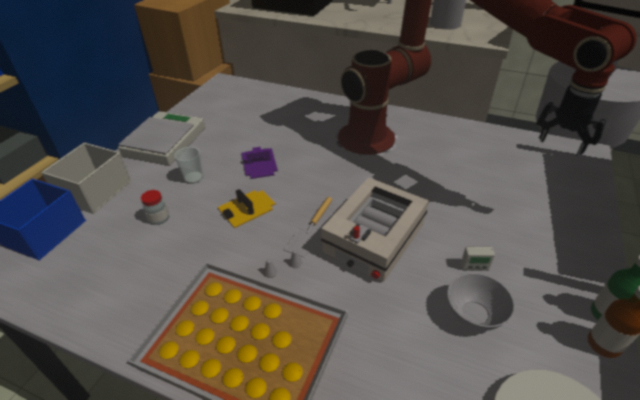

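Candidates for the cover: yellow plate (403,203) in the top view and purple plate (430,277). The yellow one, with black bar and black strike, fits the description. I'll confirm it in an enlarged crop.

Run:
```python
import cv2
im=cv2.imread("pics/top0.png")
a=cv2.resize(im[148:258,215:315],None,fx=5,fy=5,interpolation=cv2.INTER_CUBIC)[:550]
b=cv2.resize(im[170:240,372:432],None,fx=5,fy=5,interpolation=cv2.INTER_CUBIC)
c=cv2.copyMakeBorder(b,0,200,0,0,cv2.BORDER_CONSTANT)
cv2.imwrite("pics/crop0.png",cv2.hconcat([a,c]))
```

```text
(no output)
```

View pics/crop0.png

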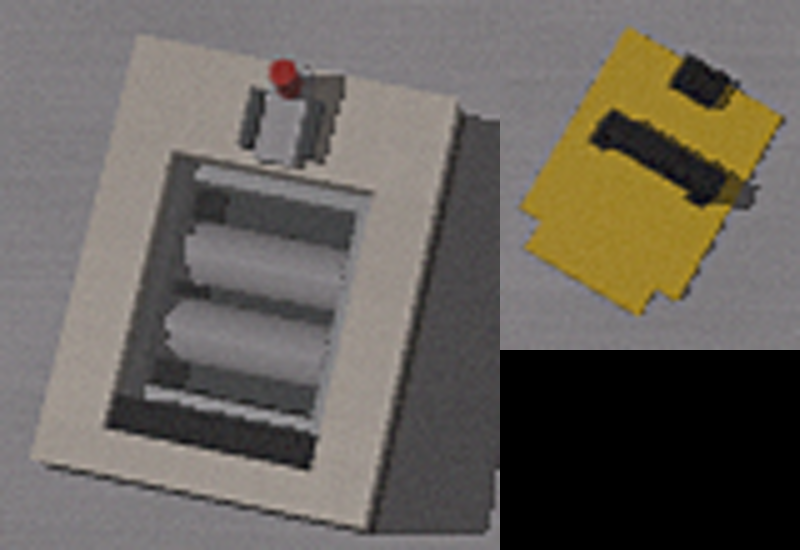

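The yellow cover is confirmed (yellow plate, black bar and strike; tongue points toward lower-left of the crop). Mill: the lip is at the bottom, the bolt at the top with its red knob at crop (285,72).

```bash
cat > h.py <<'E'
import numpy as np
from scipy.spatial.transform import Rotation as R
from scipy.optimize import least_squares
def ray(d,uv):
    f=200/np.tan(np.radians(d["fovy"])/2); M=R.from_rotvec(d["attitude"])
    uv=np.atleast_2d(uv); c=np.c_[(uv[:,0]-d["cx"])/f,-(uv[:,1]-d["cy"])/f,-np.ones(len(uv))]
    return M.apply(c)
def onz(d,uv,z):
    r=ray(d,uv); c=np.array(d["xyz"]); return c+r*((z-c[2])/r[:,2])[:,None]
def fit(loc,w):
    def f(p):
        c,s=np.cos(p[2]),np.sin(p[2]);return (loc@np.array([[c,s],[-s,c]])+p[:2]-w).ravel()
    s=least_squares(f,[.5,0,-.2]);return s.x,f(s.x).reshape(-1,2)
E
python3 - <<'E'
from h import *
from station import ctrl
d=ctrl.get_image("top")
np.set_printoptions(precision=4,suppress=True)
C=lambda p,o:(np.array(p)+.5)/5-.5+o
m=C([(172,152),(372,190),(310,468),(105,430)],[215,148])
w=onz(d,m,.102)[:,:2];loc=np.array([(72,59),(72,-59),(-90,-59),(-90,59)])/1e3
p,r=fit(loc,w);print("mill",p,np.degrees(p[2]),r*1e3)
o=C([(140,35),(460,97),(372,530),(35,460)],[215,148]);w=onz(d,o,.102)[:,:2]-p[:2]
c,s=np.cos(p[2]),np.sin(p[2]);print("outline",w@np.array([[c,-s],[s,c]])*1e3)
k=onz(d,C([(285,72)],[215,148]),.14)[:,:2]-p[:2];print("knob",k@np.array([[c,-s],[s,c]])*1e3)
q=C([(130,27),(285,120),(183,300),(20,207),(27,247),(140,315)],[372,170])
loc=np.array([(69,55),(69,-55),(-64,-55),(-64,55),(-84,40),(-84,-40)])/1e3
p,r=fit(loc,onz(d,q,.006)[:,:2]);print("cover",p,np.degrees(p[2]),r*1e3)
print(ctrl.get_image("wrist")["xyz"])
E
```

```text
mill [ 0.4759  0.1845 -0.1806] -10.34500696819611 [[ 0.6284  0.8726]
 [-0.0028 -0.2875]
 [-1.164  -0.845 ]
 [ 0.5385  0.2598]]
outline [[ 135.4728   91.8606]
 [ 135.0927  -96.869 ]
 [-115.7312  -98.8899]
 [-114.2392   92.9368]]
knob [[120.9637  -2.1584]]
cover [ 0.5077 -0.2251 -0.5373] -30.78716396104395 [[ 0.445  -0.2194]
 [ 1.5603 -0.3948]
 [-0.8089  2.4348]
 [-0.0029 -1.2939]
 [-0.3378  0.118 ]
 [-0.8556 -0.6447]]
[0.1513 0.6095 0.3718]
```

```bash
cat >> h.py <<'E'
MILL=np.array([.476,.1835]);MYAW=-10.35
def tgt(pos,yaw,tilt=0):
    """pose with tool y at heading yaw(deg), z down, tilt(deg)=tool-y edge raised"""
    y=np.radians(yaw);Y=np.array([np.cos(y),np.sin(y),0]);Z=np.array([0,0,-1.]);X=np.cross(Y,Z)
    return np.array(pos,float),R.from_matrix(np.c_[X,Y,Z])*R.from_rotvec([-np.radians(tilt),0,0])
def rel(a,b):
    return np.round(a[1].inv().apply(b[0]-a[0])*1e3,1).tolist(),np.round((a[1].inv()*b[1]).as_rotvec(),3).tolist()
def mill(p,yaw=None):
    c,s=np.cos(np.radians(MYAW)),np.sin(np.radians(MYAW));p=np.array(p)/1e3
    return np.array([MILL[0]+c*p[0]-s*p[1],MILL[1]+s*p[0]+c*p[1],p[2]])
def tomill(w):
    c,s=np.cos(np.radians(MYAW)),np.sin(np.radians(MYAW));v=np.array(w)[...,:2]-MILL
    return np.c_[np.atleast_2d(v)@np.array([[c,-s],[s,c]])]*1e3
def cur(o): return np.array(o["tool_pos"]),R.from_rotvec(o["tool_rot"])
def fray(d,uv):
    f=200/np.tan(np.radians(d["fovy"])/2);v=np.atleast_2d(uv)-[d["cx"],d["cy"]];r=np.hypot(*v.T);t=r/f
    c=np.c_[np.sin(t)*v[:,0]/r,-np.sin(t)*v[:,1]/r,-np.cos(t)];return R.from_rotvec(d["attitude"]).apply(c)
def fonz(d,uv,z):
    r=fray(d,uv);c=np.array(d["xyz"]);return c+r*((np.array(z)-c[2])/r[:,2])[:,None]
E
python3 - <<'E'
from h import *
from station import ctrl
print(rel(cur(ctrl.get_obs()),tgt([.46,.12,.27],MYAW)))
E
```

```text
([-391.0, -354.3, -39.1], [-0.001, 0.001, 1.402])
```

```bash
python3 -m handwheel '[{"gripper":-1,"offset":[-49,-44,-5],"rotation":[0,0,0.17]},{"gripper":-1,"offset":[-98,-88,-10],"rotation":[0,0,0.34]},{"gripper":-1,"offset":[-147,-132,-15],"rotation":[0,0,0.52]},{"gripper":-1,"offset":[-195,-177,-20],"rotation":[0,0,0.7]},{"gripper":-1,"offset":[-244,-221,-25],"rotation":[0,0,0.88]},{"gripper":-1,"offset":[-293,-265,-30],"rotation":[0,0,1.05]},{"gripper":-1,"offset":[-342,-310,-35],"rotation":[0,0,1.22]},{"gripper":-1,"offset":[-391,-354,-39],"rotation":[0,0,1.4]}]' 30
python3 -m handwheel '[{"gripper":-1,"offset":[0,0,0],"rotation":[0,0,0]},{"gripper":-1,"offset":[0,0,0],"rotation":[0,0,0]},{"gripper":-1,"offset":[0,0,0],"rotation":[0,0,0]},{"gripper":-1,"offset":[0,0,0],"rotation":[0,0,0]},{"gripper":-1,"offset":[0,0,0],"rotation":[0,0,0]},{"gripper":-1,"offset":[0,0,0],"rotation":[0,0,0]},{"gripper":-1,"offset":[0,0,0],"rotation":[0,0,0]},{"gripper":-1,"offset":[0,0,0],"rotation":[0,0,0]}]'
python3 - <<'E'
from h import *
from station import ctrl
import cv2
d=ctrl.get_image("wrist");cv2.imwrite("pics/w1.png",d["image"][:,:,::-1])
print({k:v for k,v in d.items() if k!="image"})
import pickle;pickle.dump(d,open("w1.pkl","wb"))
print(rel(cur(ctrl.get_obs()),tgt([.46,.12,.27],MYAW)))
E
```

```text
t: 1.2
tool_pos: [0.4472, 0.1442, 0.2687]
tool_rot: [2.417, 2.007, 0.001]
contact_force: [0.2, -0.2, -0.9]
opening: 0.0858
grip_force: 0.0
t: 2.2
tool_pos: [0.4467, 0.1461, 0.2685]
tool_rot: [2.411, 2.014, 0.0]
contact_force: [0.7, -0.1, 0.4]
opening: 0.0853
grip_force: 0.0
{'fovy': 65.70646984690485, 'cx': 319.87236745270786, 'cy': 205.09317450151732, 'xyz': array([0.4587019 , 0.21157459, 0.40988845]), 'attitude': array([-0.2661826 ,  0.02331087, -0.17762193])}
([-23.3, 17.7, -1.6], [-0.0, -0.0, 0.002])
```

View pics/w1.png

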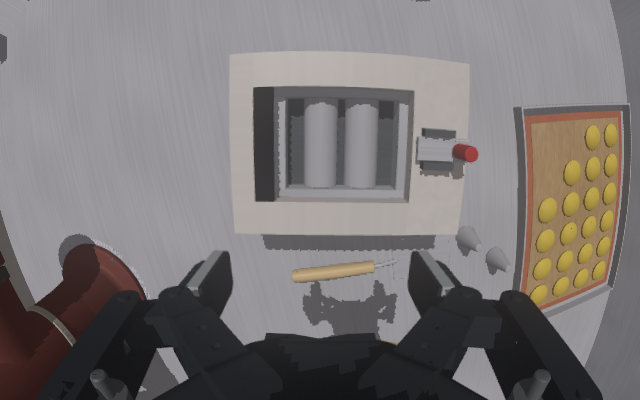

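The mill seen from close: well corners at about (254,87), (414,90), (409,203), (255,201); knob top centre at (473,153).

Run:
```python
from h import *
import pickle,cv2
np.set_printoptions(precision=1,suppress=True)
d=pickle.load(open("w1.pkl","rb"))
c=np.array([(254,87),(414,90),(409,203),(255,201)],np.float32)
g=cv2.cvtColor(d["image"],cv2.COLOR_RGB2GRAY)
loc=np.array([(-90,59),(72,59),(72,-59),(-90,-59)])/1e3
p,r=fit(loc,fonz(d,c,.102)[:,:2]);print(p*1e3,np.degrees(p[2]),r*1e3)
print(tomill(fonz(d,[(230,55),(470,64),(461,234),(235,234)],.102)))
print("knob",tomill(fonz(d,[(473,153)],.143)))
```

```text
[ 477.6  185.6 -189.5] -10.858535682098495 [[-0.9  0.8]
 [ 0.9 -0.1]
 [ 0.1 -0.1]
 [-0.1 -0.5]]
[[-112.5   96.8]
 [ 137.1   95.7]
 [ 139.8  -93.6]
 [-114.1  -92.5]]
knob [[121.7   2.4]]
```

```bash
sed -i 's/^MILL=.*/MILL=np.array([.4768,.1845]);MYAW=-10.6/' h.py
python3 - <<'E'
from h import *
from station import ctrl
print(rel(cur(ctrl.get_obs()),tgt([.508,-.225,.17],-30.8)))
E
```

```text
([-354.2, 126.4, 98.4], [-0.0, -0.0, 0.358])
```

```bash
python3 -m handwheel '[{"gripper":-1,"offset":[-45,16,12],"rotation":[0,0,0.05]},{"gripper":-1,"offset":[-95,34,26],"rotation":[0,0,0.1]},{"gripper":-1,"offset":[-147,53,41],"rotation":[0,0,0.15]},{"gripper":-1,"offset":[-200,71,56],"rotation":[0,0,0.2]},{"gripper":-1,"offset":[-250,90,70],"rotation":[0,0,0.26]},{"gripper":-1,"offset":[-300,107,84],"rotation":[0,0,0.31]},{"gripper":-1,"offset":[-354,126,98],"rotation":[0,0,0.358]},{"gripper":-1,"offset":[-354,126,98],"rotation":[0,0,0.358]}]'
python3 - <<'E'
from h import *
from station import ctrl
import cv2
d=ctrl.get_image("wrist");d=ctrl.get_image("wrist");cv2.imwrite("pics/w2.png",d["image"][:,:,::-1])
import pickle;pickle.dump(d,open("w2.pkl","wb"))
print(rel(cur(ctrl.get_obs()),tgt([.508,-.225,.17],-30.8)))
E
```

```text
t: 3.25
tool_pos: [0.5068, -0.2277, 0.1687]
tool_rot: [-2.733, -1.545, 0.003]
contact_force: [-0.0, 1.6, -0.1]
opening: 0.0856
grip_force: 0.0
([0.3, 0.5, 0.0], [-0.001, -0.0, -0.001])
```

View pics/w2.png

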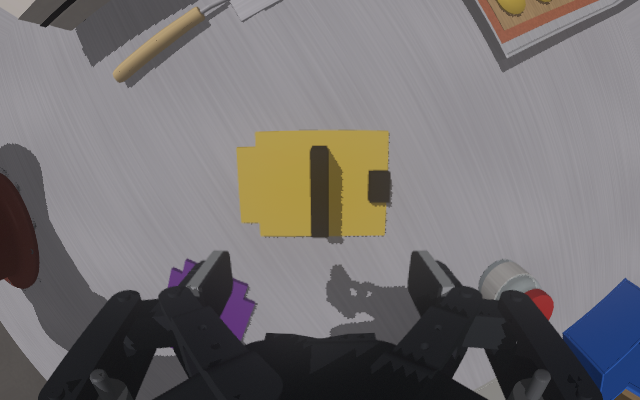

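Yellow cover lies beneath: corners at about (256,131),(389,131),(386,236),(261,237), tongue tip (237,148)–(241,222), grip bar (319,191).

Run:
```python
from h import *
from station import ctrl
import pickle
np.set_printoptions(precision=1,suppress=True)
d=pickle.load(open("w2.pkl","rb"))
q=[(389,131),(386,236),(261,237),(256,131),(237,148),(241,222)]
loc=np.array([(69,55),(69,-55),(-64,-55),(-64,55),(-84,40),(-84,-40)])/1e3
p,r=fit(loc,fonz(d,q,.006)[:,:2]);print(p*1e3,np.degrees(p[2]),r*1e3)
print("bar",fonz(d,[(319,150),(319,234)],.051)*1e3)
o=cur(ctrl.get_obs())
for z in(.06,.02):print(rel(o,tgt([p[0],p[1],z],np.degrees(p[2]))))
```

```text
[ 509.8 -222.9 -533.9] -30.591313580824774 [[ 0.7 -0.5]
 [-0.4  0.6]
 [ 0.2  0.7]
 [-0.7 -0.3]
 [ 0.2  0.7]
 [-0.1 -1.3]]
bar [[ 528.9 -188.4   51. ]
 [ 490.5 -252.4   51. ]]
([3.1, 1.1, 110.0], [-0.001, -0.0, -0.004])
([3.1, 1.1, 150.0], [-0.001, -0.0, -0.004])
```

```bash
python3 -m handwheel '[{"gripper":-1,"offset":[3,1,50],"rotation":[0,0,0]},{"gripper":-1,"offset":[3,1,95],"rotation":[0,0,0]},{"gripper":-1,"offset":[3,1,125],"rotation":[0,0,0]},{"gripper":-1,"offset":[3,1,140],"rotation":[0,0,0]},{"gripper":-1,"offset":[3,1,149],"rotation":[0,0,0]},{"gripper":-1,"offset":[3,1,149],"rotation":[0,0,0]},{"gripper":0,"offset":[3,1,149],"rotation":[0,0,0]},{"gripper":0.5,"offset":[3,1,149],"rotation":[0,0,0]}]' 60
python3 -m handwheel '[{"gripper":1,"offset":[0,0,0],"rotation":[0,0,0]},{"gripper":1,"offset":[0,0,0],"rotation":[0,0,0]},{"gripper":1,"offset":[0,0,0],"rotation":[0,0,0]},{"gripper":1,"offset":[0,0,0],"rotation":[0,0,0]},{"gripper":1,"offset":[0,0,0],"rotation":[0,0,0]},{"gripper":1,"offset":[0,0,0],"rotation":[0,0,0]},{"gripper":1,"offset":[0,0,0],"rotation":[0,0,0]},{"gripper":1,"offset":[0,0,0],"rotation":[0,0,0]}]' 60
```

```text
t: 4.35
tool_pos: [0.5108, -0.2231, 0.0226]
tool_rot: [2.73, 1.552, 0.002]
contact_force: [-0.2, 0.1, -1.0]
opening: 0.0516
grip_force: 0.0
t: 5.35
tool_pos: [0.5103, -0.2229, 0.0219]
tool_rot: [2.731, 1.552, 0.0]
contact_force: [-1.1, 0.0, 5.9]
opening: 0.0151
grip_force: 60.9
```

```bash
cat >> h.py <<'E'
def tip(tx,tz,th,y=0.7,h=21.9,yaw=None):
    a=np.radians(th);c,s=np.cos(a),np.sin(a)
    x=tx+84*c-h*s; z=tz+84*s+h*c
    return tgt(mill([x,y,z]),MYAW if yaw is None else yaw,th)
def where(o):
    """implied tip pos and tilt in mill frame from measured TCP"""
    p,r=cur(o);M=r.as_matrix();cx,cz=M[:,1],-M[:,2]
    cov=p-cz*.0219;t=cov-cx*.084
    return dict(cover=np.round(np.r_[tomill(cov)[0],cov[2]*1e3],1).tolist(),tip=np.round(np.r_[tomill(t)[0],t[2]*1e3],1).tolist(),tilt=round(float(np.degrees(np.arcsin(cx[2]))),2),yaw=round(float(np.degrees(np.arctan2(cx[1],cx[0])))-MYAW,2),F=np.round(o["contact_force"],1).tolist(),grip=round(float(o["grip_force"])),op=round(float(o["opening"]),4),t=float(o["t"]))
E
python3 - <<'E'
from h import *
from station import ctrl
o=ctrl.get_obs();print(where(o));a=cur(o)
u=(a[0]+[0,0,.15],a[1])
print(rel(u,tip(-60,150,18)))
E
python3 -m handwheel '[{"gripper":1,"offset":[0,0,-8],"rotation":[0,0,0]},{"gripper":1,"offset":[0,0,-25],"rotation":[0,0,0]},{"gripper":1,"offset":[0,0,-50],"rotation":[0,0,0]},{"gripper":1,"offset":[0,0,-80],"rotation":[0,0,0]},{"gripper":1,"offset":[0,0,-110],"rotation":[0,0,0]},{"gripper":1,"offset":[0,0,-135],"rotation":[0,0,0]},{"gripper":1,"offset":[0,0,-150],"rotation":[0,0,0]},{"gripper":1,"offset":[0,0,-150],"rotation":[0,0,0]}]' 80
python3 - <<'E'
from h import *
from station import ctrl
o=ctrl.get_obs();print(where(o));print(rel(cur(o),tip(-60,150,18)))
E
```

```text
{'cover': [107.8, -394.3, -0.0], 'tip': [29.0, -365.3, -0.1], 'tilt': 0.03, 'yaw': -20.17, 'F': [-1.1, 0.0, 5.9], 'grip': 61, 'op': 0.0151, 't': 5.35}
([338.1, -225.1, -25.1], [-0.31, 0.055, -0.349])
t: 6.35
tool_pos: [0.5106, -0.223, 0.1729]
tool_rot: [2.729, 1.551, 0.002]
contact_force: [-0.7, 0.1, -3.8]
opening: 0.0146
grip_force: 78.1
{'cover': [108.3, -394.3, 151.0], 'tip': [29.4, -365.4, 150.8], 'tilt': 0.15, 'yaw': -20.17, 'F': [-0.7, 0.1, -3.8], 'grip': 78, 'op': 0.0146, 't': 6.35}
([338.0, -225.4, -24.5], [-0.308, 0.056, -0.349])
```

```bash
python3 -m handwheel '[{"gripper":1,"offset":[25,-17,-10],"rotation":[-0.02,0,-0.03]},{"gripper":1,"offset":[70,-47,-20],"rotation":[-0.06,0.01,-0.07]},{"gripper":1,"offset":[122,-81,-25],"rotation":[-0.11,0.02,-0.13]},{"gripper":1,"offset":[174,-116,-25],"rotation":[-0.16,0.03,-0.18]},{"gripper":1,"offset":[226,-151,-25],"rotation":[-0.21,0.04,-0.23]},{"gripper":1,"offset":[276,-184,-25],"rotation":[-0.25,0.045,-0.28]},{"gripper":1,"offset":[315,-210,-25],"rotation":[-0.29,0.05,-0.32]},{"gripper":1,"offset":[338,-225,-25],"rotation":[-0.308,0.056,-0.349]}]'
python3 - <<'E'
from h import *
from station import ctrl
import cv2
d=ctrl.get_image("top");d=ctrl.get_image("top")
cv2.imwrite("pics/t2.png",cv2.resize(d["image"][120:280,200:360,::-1],None,fx=3,fy=3,interpolation=cv2.INTER_CUBIC))
o=ctrl.get_obs();print(where(o));print(rel(cur(o),tip(-60,150,18)));print(rel(cur(o),tip(-60,86,18)));
E
```

```text
t: 7.35
tool_pos: [0.4877, 0.185, 0.1942]
tool_rot: [2.22, 1.851, 0.288]
contact_force: [0.7, 0.1, -3.1]
opening: 0.0148
grip_force: 78.6
{'cover': [17.2, 2.6, 173.3], 'tip': [-62.8, 2.3, 147.8], 'tilt': 17.63, 'yaw': 0.25, 'F': [0.2, -0.4, -3.1], 'grip': 79, 'op': 0.0144, 't': 7.45}
([-1.9, 3.2, -1.8], [-0.007, -0.002, 0.004])
([-1.9, -16.2, 59.2], [-0.007, -0.002, 0.004])
```

View pics/t2.png

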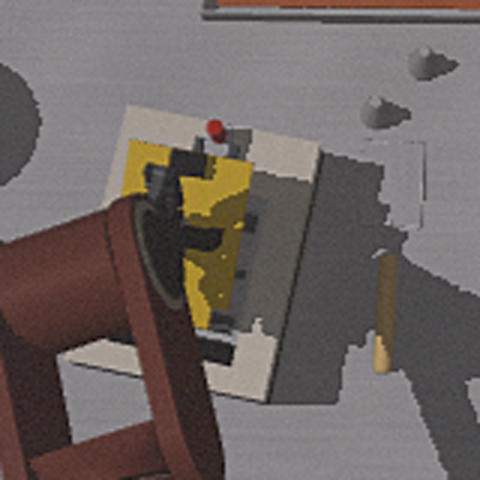

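The cover hangs tilted above the well, parallel to it: far corners at crop (135,140) and (252,160); the shadow makes the other edges unclear.

```bash
python3 - <<'E'
from h import *
from station import ctrl
d=ctrl.get_image("top")
print(tomill(onz(d,(np.array([(135,140),(252,160)])+.5)/3-.5+[200,120],.2)))
E
python3 -m handwheel '[{"gripper":1,"offset":[-2,1,5],"rotation":[-0.007,-0.002,0.004]},{"gripper":1,"offset":[-2,-1,13],"rotation":[-0.007,-0.002,0.004]},{"gripper":1,"offset":[-2,-4,22],"rotation":[-0.007,-0.002,0.004]},{"gripper":1,"offset":[-2,-7,32],"rotation":[-0.007,-0.002,0.004]},{"gripper":1,"offset":[-2,-10,41],"rotation":[-0.007,-0.002,0.004]},{"gripper":1,"offset":[-2,-13,50],"rotation":[-0.007,-0.002,0.004]},{"gripper":1,"offset":[-2,-15,56],"rotation":[-0.007,-0.002,0.004]},{"gripper":1,"offset":[-2,-15,56],"rotation":[-0.007,-0.002,0.004]}]'
python3 - <<'E'
from h import *
from station import ctrl
import cv2
d=ctrl.get_image("wrist");d=ctrl.get_image("wrist");cv2.imwrite("pics/w3.png",d["image"][:,:,::-1])
import pickle;pickle.dump(d,open("w3.pkl","wb"))
o=ctrl.get_obs();print(where(o))
E
```

```text
[[ 80.25723223  53.66212414]
 [ 82.9493652  -50.54932536]]
t: 8.5
tool_pos: [0.4917, 0.1804, 0.1377]
tool_rot: [2.222, 1.837, 0.294]
contact_force: [-0.2, -0.4, -2.6]
opening: 0.0146
grip_force: 78.6
{'cover': [22.8, -1.0, 118.0], 'tip': [-56.9, -0.7, 91.7], 'tilt': 18.27, 'yaw': -0.25, 'F': [0.8, 0.3, -1.9], 'grip': 79, 'op': 0.015, 't': 8.6}
```

View pics/w3.png

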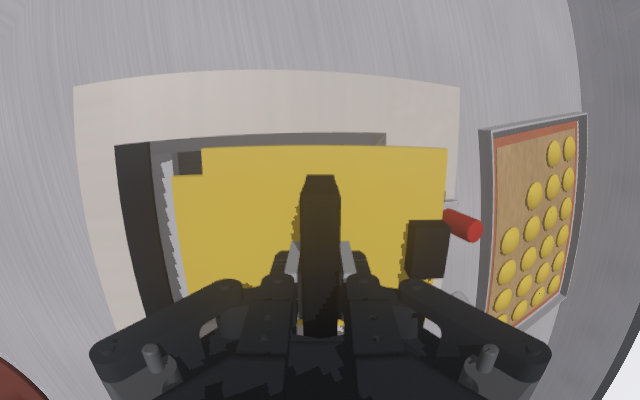

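The tongue stands just in front of the lip: tongue corner (172,177), plate corner (201,149), lip corners (115,147) and (150,143). Check these against expectation.

Run:
```python
from h import *
from station import ctrl
import pickle
np.set_printoptions(precision=1,suppress=True)
d=pickle.load(open("w3.pkl","rb"))
print(tomill(fonz(d,[(172,177),(201,149),(447,149),(115,147),(150,143),(386,133)],[.0974,.1037,.145,.102,.102,.102])))
print("expected tongue -58.8,39 ; plate -39.8,54; edge 86.5,54; lip -90,59;-70,59;far 72,59")
o=cur(ctrl.get_obs())
for t in [(-61,84.5,18),(-75,84,18),(-85,83,18)]:print(t,rel(o,tip(*t)))
```

```text
[[-57.5  39. ]
 [-39.3  53.7]
 [ 85.3  53.4]
 [-88.6  59.3]
 [-67.7  59.3]
 [ 71.7  59.4]]
expected tongue -58.8,39 ; plate -39.8,54; edge 86.5,54; lip -90,59;-70,59;far 72,59
(-61, 84.5, 18) ([1.7, -6.0, 6.0], [0.005, 0.001, -0.004])
(-75, 84, 18) ([1.6, -19.5, 2.0], [0.005, 0.001, -0.004])
(-85, 83, 18) ([1.6, -29.3, -0.1], [0.005, 0.001, -0.004])
```

Measurements agree within 2 mm. Now sliding the tongue in.

```bash
python3 -m handwheel '[{"gripper":1,"offset":[1.6,-3,3],"rotation":[0.005,0,-0.004]},{"gripper":1,"offset":[1.6,-6,6],"rotation":[0.005,0,-0.004]},{"gripper":1,"offset":[1.6,-10,5],"rotation":[0.005,0,-0.004]},{"gripper":1,"offset":[1.6,-15,3.5],"rotation":[0.005,0,-0.004]},{"gripper":1,"offset":[1.6,-19,2],"rotation":[0.005,0,-0.004]},{"gripper":1,"offset":[1.6,-24,1],"rotation":[0.005,0,-0.004]},{"gripper":1,"offset":[1.6,-28,0],"rotation":[0.005,0,-0.004]},{"gripper":1,"offset":[1.6,-28,0],"rotation":[0.005,0,-0.004]}]'
python3 - <<'E'
from h import *
from station import ctrl
o=ctrl.get_obs();print(where(o));a=cur(o)
for t in [(-85,81.5,18),(-85,81,14),(-85,81,9),(-85,80.5,4.5)]:print(t,rel(a,tip(*t)))
E
```

```text
t: 9.6
tool_pos: [0.466, 0.1871, 0.1297]
tool_rot: [2.22, 1.843, 0.291]
contact_force: [-0.2, 1.2, -3.2]
opening: 0.0144
grip_force: 78.6
{'cover': [-4.3, 0.6, 108.9], 'tip': [-84.3, 0.6, 83.0], 'tilt': 17.96, 'yaw': -0.0, 'F': [-0.2, 1.2, -3.2], 'grip': 79, 'op': 0.0144, 't': 9.6}
(-85, 81.5, 18) ([0.1, -1.2, 1.1], [-0.001, 0.001, -0.0])
(-85, 81, 14) ([0.1, -0.0, 7.5], [0.069, 0.001, -0.0])
(-85, 81, 9) ([0.1, 1.1, 15.0], [0.156, 0.001, -0.0])
(-85, 80.5, 4.5) ([0.1, 1.3, 22.3], [0.235, 0.001, -0.0])
```

```bash
python3 -m handwheel '[{"gripper":1,"offset":[0,-1,1.5],"rotation":[0.005,0,0]},{"gripper":1,"offset":[0,-0.5,4.5],"rotation":[0.035,0,0]},{"gripper":1,"offset":[0,0,7.5],"rotation":[0.07,0,0]},{"gripper":1,"offset":[0,0.5,11],"rotation":[0.11,0,0]},{"gripper":1,"offset":[0,1,15],"rotation":[0.155,0,0]},{"gripper":1,"offset":[0,1.2,19],"rotation":[0.198,0,0]},{"gripper":1,"offset":[0,1.3,22],"rotation":[0.235,0,0]},{"gripper":1,"offset":[0,1.3,22],"rotation":[0.235,0,0]}]'
python3 - <<'E'
from h import *
from station import ctrl
o=ctrl.get_obs();print(where(o));a=cur(o)
for t in [(-85,80.5,2),(-85,80.3,0),(-85,79.5,0)]:print(t,rel(a,tip(*t)))
E
```

```text
t: 10.6
tool_pos: [0.4746, 0.1853, 0.1089]
tool_rot: [2.371, 1.966, 0.075]
contact_force: [0.6, -0.0, -2.7]
opening: 0.0149
grip_force: 78.5
{'cover': [-0.6, 0.3, 87.1], 'tip': [-84.4, 0.4, 80.6], 'tilt': 4.43, 'yaw': -0.06, 'F': [0.6, -0.0, -2.7], 'grip': 79, 'op': 0.0149, 't': 10.6}
(-85, 80.5, 2) ([0.3, 0.2, 3.6], [0.042, 0.001, -0.001])
(-85, 80.3, 0) ([0.3, 0.8, 6.8], [0.077, 0.001, -0.001])
(-85, 79.5, 0) ([0.3, 0.8, 7.6], [0.077, 0.001, -0.001])
```

```bash
python3 -m handwheel '[{"gripper":1,"offset":[0,0,1.5],"rotation":[0.017,0,0]},{"gripper":1,"offset":[0,0,3],"rotation":[0.034,0,0]},{"gripper":1,"offset":[0,0,4.5],"rotation":[0.051,0,0]},{"gripper":1,"offset":[0,0.4,5.6],"rotation":[0.065,0,0]},{"gripper":1,"offset":[0,0.4,6.3],"rotation":[0.072,0,0]},{"gripper":1,"offset":[0,0.4,6.9],"rotation":[0.077,0,0]},{"gripper":1,"offset":[0,0.4,7.1],"rotation":[0.077,0,0]},{"gripper":1,"offset":[0,0.4,7.1],"rotation":[0.077,0,0]}]'
python3 - <<'E'
from h import *
from station import ctrl
o=ctrl.get_obs();print(where(o),o["wrist_torque"])
E
```

```text
t: 11.6
tool_pos: [0.4751, 0.1854, 0.1022]
tool_rot: [2.416, 2.005, 0.001]
contact_force: [0.1, -0.1, -2.3]
opening: 0.0149
grip_force: 78.5
{'cover': [-1.8, 0.5, 80.3], 'tip': [-85.8, 0.6, 80.2], 'tilt': 0.09, 'yaw': -0.03, 'F': [0.1, -0.1, -2.3], 'grip': 79, 'op': 0.0149, 't': 11.6} [-0.01651053  0.0164294   0.00156209]
```

```bash
python3 -m handwheel '[{"gripper":1,"offset":[0,0,0.3],"rotation":[0,0,0]},{"gripper":1,"offset":[0,0,0.6],"rotation":[0,0,0]},{"gripper":1,"offset":[0,0,0.8],"rotation":[0,0,0]},{"gripper":1,"offset":[0,0,1],"rotation":[0,0,0]},{"gripper":1,"offset":[0,0,1.2],"rotation":[0,0,0]},{"gripper":1,"offset":[0,0,1.2],"rotation":[0,0,0]},{"gripper":1,"offset":[0,0,1.2],"rotation":[0,0,0]},{"gripper":1,"offset":[0,0,1.2],"rotation":[0,0,0]}]'
python3 - <<'E'
from h import *
from station import ctrl
o=ctrl.get_obs();print(where(o),o["wrist_torque"])
E
```

```text
t: 12.6
tool_pos: [0.4752, 0.1854, 0.1019]
tool_rot: [2.416, 2.005, 0.0]
contact_force: [-4.6, -0.4, 5.8]
opening: 0.0148
grip_force: 79.9
{'cover': [-1.7, 0.6, 80.0], 'tip': [-85.7, 0.6, 79.9], 'tilt': 0.08, 'yaw': -0.03, 'F': [-4.6, -0.4, 5.8], 'grip': 80, 'op': 0.0148, 't': 12.6} [-0.1498772   0.81866072  0.00302686]
```

Seated (underside z 80.0, contact felt). Release and rise.

```bash
python3 -m handwheel '[{"gripper":0.5,"offset":[0,0,0],"rotation":[0,0,0]},{"gripper":0.3,"offset":[0,0,0],"rotation":[0,0,0]},{"gripper":0.1,"offset":[0,0,0],"rotation":[0,0,0]},{"gripper":-0.1,"offset":[0,0,0],"rotation":[0,0,0]},{"gripper":-0.1,"offset":[0,0,0],"rotation":[0,0,0]},{"gripper":-0.1,"offset":[0,0,-10],"rotation":[0,0,0]},{"gripper":-0.1,"offset":[0,0,-30],"rotation":[0,0,0]},{"gripper":-0.1,"offset":[0,0,-60],"rotation":[0,0,0]}]' 30
python3 - <<'E'
from h import *
from station import ctrl
print(where(ctrl.get_obs()));a=cur(ctrl.get_obs())
print(rel(a,tgt(mill([60,-60,200]),MYAW)))
E
```

```text
t: 13.6
tool_pos: [0.4745, 0.1853, 0.1613]
tool_rot: [2.417, 2.006, -0.002]
contact_force: [0.5, 0.2, 0.6]
opening: 0.0468
grip_force: 0.0
{'cover': [-2.5, 0.3, 139.4], 'tip': [-86.5, 0.4, 139.4], 'tilt': -0.0, 'yaw': -0.03, 'F': [0.5, 0.2, 0.6], 'grip': 0, 'op': 0.0468, 't': 13.6}
([-60.4, 62.5, -38.6], [-0.0, 0.001, -0.001])
```

```bash
python3 -m handwheel '[{"gripper":-0.1,"offset":[0,0,-20],"rotation":[0,0,0]},{"gripper":-0.1,"offset":[-15,15,-38],"rotation":[0,0,0]},{"gripper":-0.1,"offset":[-45,45,-38],"rotation":[0,0,0]},{"gripper":-0.1,"offset":[-60,62,-38],"rotation":[0,0,0]},{"gripper":-0.1,"offset":[-60,62,-38],"rotation":[0,0,0]},{"gripper":-0.1,"offset":[-60,62,-38],"rotation":[0,0,0]},{"gripper":-0.1,"offset":[-60,62,-38],"rotation":[0,0,0]},{"gripper":-0.1,"offset":[-60,62,-38],"rotation":[0,0,0]}]' 30
python3 - <<'E'
from h import *
from station import ctrl
import cv2
d=ctrl.get_image("wrist");cv2.imwrite("pics/w4.png",d["image"][:,:,::-1])
import pickle;pickle.dump(d,open("w4.pkl","wb"))
a=cur(ctrl.get_obs())
print(rel(a,tgt(mill([120,0,200]),MYAW)))
E
```

```text
t: 14.6
tool_pos: [0.5244, 0.1156, 0.199]
tool_rot: [2.416, 2.006, 0.0]
contact_force: [1.0, 0.3, 0.2]
opening: 0.0467
grip_force: 0.0
([59.0, 60.4, -0.9], [0.001, 0.001, 0.0])
```

View pics/w4.png

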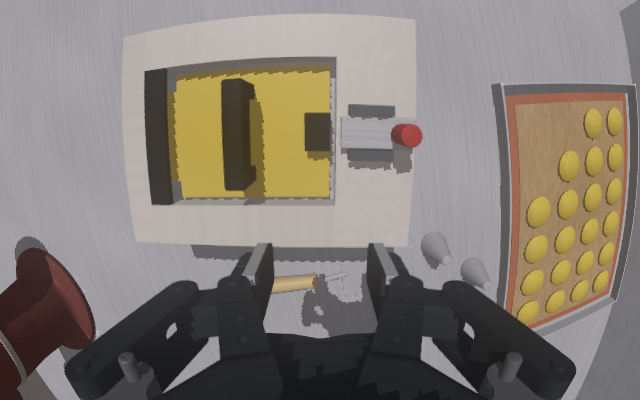

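Cover lies flat and centred in the well; bolt drawn back, knob top at (409,135).

Run:
```python
from h import *
from station import ctrl
import pickle
d=pickle.load(open("w4.pkl","rb"))
k=tomill(fonz(d,[(409,135)],.143))[0];print(k)
print("cover corners",tomill(fonz(d,[(331,70),(330,197)],.086)))
a=cur(ctrl.get_obs())
for z in(200,117):print(rel(a,tgt(mill([k[0],k[1],z]),MYAW)))
```

```text
[117.75144604   0.97695389]
cover corners [[ 68.83443481  51.19406349]
 [ 68.50724155 -54.82169606]]
([59.9, 58.2, -0.9], [0.001, 0.001, 0.0])
([60.0, 58.1, 82.1], [0.001, 0.001, 0.0])
```

```bash
python3 -m handwheel '[{"gripper":-0.1,"offset":[30,29,-1],"rotation":[0,0,0]},{"gripper":-0.1,"offset":[60,58,-1],"rotation":[0,0,0]},{"gripper":-0.1,"offset":[60,58,-1],"rotation":[0,0,0]},{"gripper":-0.1,"offset":[60,58,20],"rotation":[0,0,0]},{"gripper":-0.1,"offset":[60,58,50],"rotation":[0,0,0]},{"gripper":-0.1,"offset":[60,58,70],"rotation":[0,0,0]},{"gripper":-0.1,"offset":[60,58,81],"rotation":[0,0,0]},{"gripper":-0.1,"offset":[60,58,81],"rotation":[0,0,0]}]' 30
python3 -m handwheel '[{"gripper":0.3,"offset":[0,0,0],"rotation":[0,0,0]},{"gripper":0.6,"offset":[0,0,0],"rotation":[0,0,0]},{"gripper":1,"offset":[0,0,0],"rotation":[0,0,0]},{"gripper":1,"offset":[0,0,0],"rotation":[0,0,0]},{"gripper":1,"offset":[0,0,0],"rotation":[0,0,0]},{"gripper":1,"offset":[0,0,0],"rotation":[0,0,0]},{"gripper":1,"offset":[0,0,0],"rotation":[0,0,0]},{"gripper":1,"offset":[0,0,0],"rotation":[0,0,0]}]' 30
python3 - <<'E'
from h import *
from station import ctrl
o=ctrl.get_obs();print(tomill(o["tool_pos"]),o["contact_force"])
E
```

```text
t: 15.65
tool_pos: [0.5923, 0.1629, 0.1172]
tool_rot: [2.417, 2.005, -0.002]
contact_force: [0.5, 0.2, 0.3]
opening: 0.0472
grip_force: 0.0
t: 16.65
tool_pos: [0.5941, 0.1633, 0.1197]
tool_rot: [2.415, 2.004, 0.004]
contact_force: [1.3, 0.0, 4.8]
opening: 0.0148
grip_force: 29.5
[[119.22741056   0.75181025]] [1.33679908 0.04641491 4.83581546]
```

```bash
python3 -m handwheel '[{"gripper":1,"offset":[0,-3,0],"rotation":[0,0,0]},{"gripper":1,"offset":[0,-7,0],"rotation":[0,0,0]},{"gripper":1,"offset":[0,-12,0],"rotation":[0,0,0]},{"gripper":1,"offset":[0,-17,0],"rotation":[0,0,0]},{"gripper":1,"offset":[0,-21,0],"rotation":[0,0,0]},{"gripper":1,"offset":[0,-24,0],"rotation":[0,0,0]},{"gripper":1,"offset":[0,-25,0],"rotation":[0,0,0]},{"gripper":1,"offset":[0,-25,0],"rotation":[0,0,0]}]'
python3 - <<'E'
from h import *
from station import ctrl
o=ctrl.get_obs();print(tomill(o["tool_pos"]),o["contact_force"],o["opening"])
E
```

```text
t: 17.65
tool_pos: [0.5695, 0.1681, 0.1197]
tool_rot: [2.415, 2.004, 0.005]
contact_force: [0.8, -0.4, 6.1]
opening: 0.0153
grip_force: 29.6
[[94.15350876  0.901058  ]] [ 0.84890824 -0.37780562  6.0936822 ] 0.015329197882185383
```

Moves freely; push on to the end stop.

```bash
python3 -m handwheel '[{"gripper":1,"offset":[0,-1,0],"rotation":[0,0,0]},{"gripper":1,"offset":[0,-2,0],"rotation":[0,0,0]},{"gripper":1,"offset":[0,-3,0],"rotation":[0,0,0]},{"gripper":1,"offset":[0,-3,0],"rotation":[0,0,0]},{"gripper":1,"offset":[0,-3,0],"rotation":[0,0,0]},{"gripper":1,"offset":[0,-3,0],"rotation":[0,0,0]},{"gripper":1,"offset":[0,-3,0],"rotation":[0,0,0]},{"gripper":1,"offset":[0,-3,0],"rotation":[0,0,0]}]'
python3 - <<'E'
from h import *
from station import ctrl
o=ctrl.get_obs();print(tomill(o["tool_pos"]),o["contact_force"],o["opening"])
E
```

```text
t: 18.65
tool_pos: [0.568, 0.1683, 0.1197]
tool_rot: [2.414, 2.002, 0.009]
contact_force: [5.9, -0.5, 3.9]
opening: 0.0148
grip_force: 29.5
[[92.63009405  0.88964149]] [ 5.92155666 -0.5074753   3.93593293] 0.01483054632498943
```

```bash
python3 -m handwheel '[{"gripper":1,"offset":[0,-1,0],"rotation":[0,0,0]},{"gripper":1,"offset":[0,-2,0],"rotation":[0,0,0]},{"gripper":1,"offset":[0,-3,0],"rotation":[0,0,0]},{"gripper":1,"offset":[0,-3,0],"rotation":[0,0,0]},{"gripper":1,"offset":[0,-3,0],"rotation":[0,0,0]},{"gripper":1,"offset":[0,-3,0],"rotation":[0,0,0]},{"gripper":1,"offset":[0,-3,0],"rotation":[0,0,0]},{"gripper":1,"offset":[0,-3,0],"rotation":[0,0,0]}]'
python3 - <<'E'
from h import *
from station import ctrl
o=ctrl.get_obs();print(tomill(o["tool_pos"]),o["contact_force"],o["opening"])
E
```

```text
t: 19.65
tool_pos: [0.5678, 0.1684, 0.12]
tool_rot: [2.41, 1.999, 0.017]
contact_force: [17.5, -1.7, -2.7]
opening: 0.0148
grip_force: 29.4
[[92.43987521  0.87281566]] [17.51283581 -1.66320247 -2.73811292] 0.01478429699142318
```

End stop reached. Let go and rise clear.

```bash
python3 -m handwheel '[{"gripper":0.4,"offset":[0,0,0],"rotation":[0,0,0]},{"gripper":0.1,"offset":[0,0,0],"rotation":[0,0,0]},{"gripper":-0.1,"offset":[0,0,0],"rotation":[0,0,0]},{"gripper":-0.1,"offset":[0,4,0],"rotation":[0,0,0]},{"gripper":-0.1,"offset":[0,4,-8],"rotation":[0,0,0]},{"gripper":-0.1,"offset":[0,4,-30],"rotation":[0,0,0]},{"gripper":-0.1,"offset":[0,4,-60],"rotation":[0,0,0]},{"gripper":-0.1,"offset":[0,4,-85],"rotation":[0,0,0]}]'
python3 -m handwheel '[{"gripper":-0.1,"offset":[-20,-10,-10],"rotation":[0,0,0]},{"gripper":-0.1,"offset":[-60,-20,-10],"rotation":[0,0,0]},{"gripper":-0.1,"offset":[-75,-30,-10],"rotation":[0,0,0]},{"gripper":-0.1,"offset":[-75,-30,-10],"rotation":[0,0,0]},{"gripper":-0.1,"offset":[-75,-30,-10],"rotation":[0,0,0]},{"gripper":-0.1,"offset":[-75,-30,-10],"rotation":[0,0,0]},{"gripper":-0.1,"offset":[-75,-30,-10],"rotation":[0,0,0]},{"gripper":-0.1,"offset":[-75,-30,-10],"rotation":[0,0,0]}]'
python3 - <<'E'
from h import *
from station import ctrl
import cv2
d=ctrl.get_image("wrist");cv2.imwrite("pics/w5.png",d["image"][:,:,::-1])
import pickle;pickle.dump(d,open("w5.pkl","wb"))
E
```

```text
t: 20.65
tool_pos: [0.5667, 0.1684, 0.205]
tool_rot: [2.416, 2.005, 0.002]
contact_force: [0.4, -0.7, 0.6]
opening: 0.0467
grip_force: 0.0
t: 21.65
tool_pos: [0.5231, 0.1004, 0.213]
tool_rot: [2.416, 2.006, 0.0]
contact_force: [-0.2, -0.1, -1.1]
opening: 0.0469
grip_force: 0.0
```

View pics/w5.png

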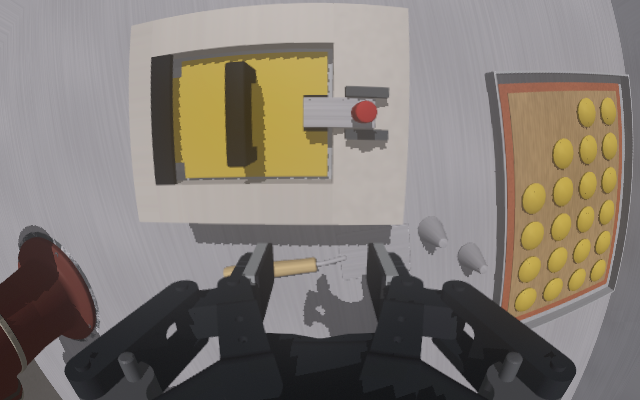

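The bolt plate (303–375, 112) now covers the strike, the cover is flat in the well, and the nozzles and spatula look undisturbed.

Run:
```python
from station import ctrl
from h import *
import pickle
print("knob",tomill(fonz(pickle.load(open("w5.pkl","rb")),[(365,112)],.143)))
print(ctrl.finish_job())
```

```text
knob [[9.19307140e+01 1.46000573e-02]]
the job is handed in; nothing more can be done
None
```

The yellow cover is hooked under the lip and was lowered flat into the well. The bolt is shut to its end stop (knob at mill x of about 92 mm), the gripper is clear, and the job was handed in at about 22 s.

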